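Back off the glue press

ROBOT

A 7-joint arm with a two-finger parallel gripper is mounted at the origin on the work surface. World frame = base frame: x ahead of the robot, y to its left, z up, the work surface at z = 0. Lengths are in m, angles in degrees, forces in N, time in s.
With the tool pointing down it reaches from about 0.425 to 0.875 m from the base axis. Payload 4.7 kg.
Tool frame: the origin (TCP) lies at the very end of the fingers, on their centre line; the grasp point (between the pads) lies 19 mm behind it; z points along the fingers, y is the line along which they close (so a half turn about z gives the same grasp; the last joint's range is limited). The gripper opens to 87 mm and grips with 3 to 60 N. Pads are 19 mm wide; open, the fingers measure 117 mm over their backs; the gripper's body (75 mm by 190 mm) begins 51 mm behind the grasp point.
Start: joints at [-71.9, 18.392, -4.016, 83.108, 1.295, 78.541, -3.26], TCP at [0.193, 0.621, 0.223] pointing down, gripper open.
Joint ranges: [-163.93, 163.93], [-17.29, 119.83], [-79.2, 71.16], [3.27, 140.29], [-89.18, 269.18], [5.43, 117.66], [-154.24, 154.24]. Speed limits (degrees/s): [147.25, 147.25, 180, 180, 180, 180, 180].

INTERFACE

Orientations are given as [roll, pitch, yaw] about the fixed x, y, z axes, in that order (R = Rz(yaw) Ry(pitch) Rx(roll)).
In Python, from cell import get_obs, eyes, env gives the robot as it stands.
- The arm moves only by the tool servo_tool, never from a script. Its argument "series" is a list that holds one entry, the list of rows, each a list of 7 numbers: the shift along the tool's x, y, z in units of 300 mm (1.0 is 300 mm), then the turn, a rotation vector about the tool's x, y, z in units of pi rad (1.0 is pi rad), then the opening, from 0 (shut) to 1 (fully open). In form: [[[tx, ty, tz, wx, wy, wz, gripper], ...]]. A call has 1 to 12 rows; each row is the pose to reach, as a shift and turn from the pose commanded when the call began, along the tool's axes at that moment, turning the shorter way round; what a row does not reach only later rows make up. A row lasts 1/12 s, in which the tool goes at most 41.7 mm and 7.16 degrees, less where a joint would pass 70% of its speed; a pose out of reach is approached as far as the arm can. A call with a number of a shift or a turn outside -1 to 1 is refused whole. A call with a gripper value outside its range is refused whole. The fingers move at their own pace and stop on an object; "grip_force" is the grip in N (left out, the last holds). Time passes only in rows, so rows that repeat a pose let the fingers close. It gives the time, the measured TCP pose, the force, the opening and the grip force at its end, in the units of the state.
- get_obs(): the state, without advancing time (a new reading comes with each control period).
- eyes.read_camera(name): name is "scene" or "top" or "wrist"; returns a dict with "frame" (384x512x3 uint8, red, green, blue), "depth" (384x512 float32, m along the optical axis (not along the pixel's ray), 0 where there is no reading), "fx", "fy", "cx", "cy" (pixels), "origin" and "rotation" of the camera in the world; the wrist camera has in their place "mount" (4x4, takes a point from camera to tool coordinates, whose origin is the TCP and whose axes are the flange's). Camera axes: x right, y down, z forward; pixel columns grow to the right and rows downward; lengths in m; the calibration is good to about 2 mm. The wrist camera is an equidistant fisheye: a pixel r from the principal point sees the ray r / f radians off the axis. A picture is of the moment at which its call begins: read the wrist's pose just before it.
- env.sign_off(): hands the job in; it is judged then, once.
The state is a dict: "time_s": time; "qpos": joint angles; "joint_velocities": joint speeds; "effort": joint torques, N m; "tool_pos": TCP position; "tool_rot": TCP orientation; "force": force on the tool from outside, world axes, zero at the start; "wrist_torque": the same for the moment, N m; "grip_width": finger opening in m; "grasp_force": force on a finger pad.
Only numpy, scipy, OpenCV 4.12 (cv2) and the standard library are available. Lean on these libraries where they do the work, as an engineer would, in place of code of your own. Each camera call takes 0.05 s, during which the arm holds its last target. There are 200 camera calls.

TASK

The glue has set. Loosen the press that has the glued block in it by two full turns, counter-clockwise seen from above: roll its ribbed hand wheel round with a fingertip against the rim, without forcing it, and stop when its mark is back where it started for the second time. Then move clear. Leave the block in the press, the empty press's wheel as it is, and the other things where they stand.

Things in the scene. Friction and masses are not known exactly. Their poses are not given: they have to be found in the camera images.
- loaded_press: wooden screw press, fixed to the table, holding a block. Base board 130 x 190 x 20 mm (x, y, z), two posts 75 mm either side of the middle along y, crossbeam 40 x 190 mm over them with its top 115 mm above the table; a vertical 16 mm steel screw passes through the middle of the beam and carries the hand wheel above and a 40 mm pressure pad below. Origin: on the table under the screw. z up, x across the beam, y along the beam.
- wheel_mid (a point): on the screw's axis, half-way up the rim of the loaded press's hand wheel. The wheel is a bare aluminium disc, level, 92 mm over its ribs and 20 mm thick, its underside 25 mm clear above the beam when tight (this point 150 mm above the table); 30 upright ribs 3 mm proud all round the rim; a dark domed hub on top. Nothing else stands at the wheel's height around it. It rises 4 mm with each turn of loosening (pad and screw with it).
- wheel_mark (a point): outer end of the short dark line inlaid along a radius in the wheel's top face, 41 mm from the axis; it goes round with the wheel. When tight it points along the press's +x axis.
- wheel (a joint): turn of the loaded press's wheel in rad: 0 = tight (start; it turns no further that way), grows counter-clockwise seen from above, which loosens it; 6.283 per turn, stops at 4 turns. It drags with about 0.08 N m (about 2 N at the rim) and stays where it is left.
- block_mid (a point): centre of the glued wooden block, 100 x 60 x 35 mm, lying loose on the base board under the pad of the loaded press, sticking out before and behind the beam
- spare_wheel_mid (a point): the same point on the hand wheel of the second, empty press, of the same make and size; there is no block in that one
- spare_wheel (a joint): turn of the empty press's wheel in rad, same sense, 0 at the start; to be left alone
- offcut_mid (a point): centre of a loose dark wood offcut, 60 x 45 x 35 mm
- glue_mid (a point): centre of a white round glue bottle standing upright, 48 mm diameter, 110 mm high
- stapler_mid (a point): middle of a steel stapler, 150 x 28 x 50 mm
Not all that is in view belongs to the job. What is shaped like the loaded_press but red is not meant. What is shaped like the part that bears spare_wheel_mid but purple is not meant.

How it is judged (in metres and radians):
On the way:
1. the wheel of the loaded press has been loosened by one full turn (value of joint wheel above 6.2832 rad), for 0.1 s.
At the end, for the whole second after the job is handed in: the loaded press's wheel stands at rest two full turns looser than at the start, to within 0.7 rad (40 degrees) either way; the block is within 10 mm of where it lay, the empty press's wheel within 0.3 rad, and the offcut, glue bottle and stapler within 20 mm (value of joint wheel between 11.8664 and 13.2664 rad and velocity of joint wheel between -0.1 and 0.1 rad/s and distance of block_mid from where it was at the start of the episode below 0.01 m and value of joint spare_wheel below 0.3 rad and distance of each of offcut_mid, glue_mid, stapler_mid from where it was at the start of the episode below 0.02 m); the robot touches nothing.
It fails at once if the wheel is forced or gripped: more than 40 N between fingers and wheel (contact force between the fingers and wheel above 40 N).
It fails at once if the wheel is turned more than two and a half turns (value of joint wheel above 15.708 rad).
It fails at once if the empty press's wheel is turned by more than 0.3 rad (value of joint spare_wheel above 0.3 rad).
It fails at once if the block is lifted or shifted by more than 10 mm (distance of block_mid from where it was at the start of the episode above 0.01 m).
It fails at once if the offcut, the glue bottle or the stapler is lifted or shifted by more than 20 mm (distance of any of offcut_mid, glue_mid, stapler_mid from where it was at the start of the episode above 0.02 m).
It also fails if it takes over 67 s, if anything falls off the work surface, if the arm or the gripper's body presses on something with over 40 N, if the wrist force passes 120 N, or if a joint passes its speed limit or range.

## Working session

There is one attempt and no reset: what is moved stays moved. The work goes in short steps, Python scripts to look and compute and a tool call to move; the robot and the scene stay as the last step left them, time stands still between calls to the robot, and variables do not carry over. Pictures are saved under pics/ and viewed, at most 10 in all, crops included, and the job is handed in when it is done.

Besides the shell and the picture viewer there is one more tool, called after ">>>" as name([rows], argument=value, ...), one row to a line, values as JSON. servo_tool: Moves the arm, as the interface text tells. Shifts and turns lie within -1 to 1; 1 stands for 300 mm of shift or pi rad of turn. Its arguments: {"type":"object","properties":{"series":{"type":"array"},"grip_force":{"type":"number"}},"required":["series"]}

```bash
mkdir -p pics
cat > h.py <<'E'
import numpy as np,cv2
from cell import get_obs,eyes,env
def save(n,im): cv2.imwrite('pics/'+n,cv2.cvtColor(im,cv2.COLOR_RGB2BGR))
def pts(c):
    d=c['depth'];v,u=np.mgrid[:d.shape[0],:d.shape[1]]
    p=np.stack([(u-c['cx'])/c['fx']*d,(v-c['cy'])/c['fy']*d,d],-1)
    return p@np.array(c['rotation']).T+np.array(c['origin'])
E
python3 - <<'E'
from h import *
import pickle
o=get_obs();print(o)
a=eyes.read_camera('scene');b=eyes.read_camera('top')
pickle.dump((a,b),open('c0.pkl','wb'))
for c in(a,b):print(c['fx'],c['origin'],np.round(c['rotation'],2).tolist())
save('s.png',a['frame']);save('t.png',b['frame'])
E
```

```text
{'time_s': 0.0, 'qpos': array([-71.89986343,  18.43876055,  -4.01660296,  83.17666905,
         1.29563192,  78.5398091 ,  -3.26178873]), 'joint_velocities': array([-0.05144169, -0.02971472, -0.02680161, -0.04774815,  0.00818416,
        0.01932052, -0.02305998]), 'effort': array([-3.40053239e-04, -4.91299367e+01, -4.03871499e-01, -3.12526166e+01,
       -6.38242043e-02,  4.37918189e-02,  1.61718890e-04]), 'tool_pos': array([0.19308416, 0.62007035, 0.22144957]), 'tool_rot': array([-1.79890046e+02,  6.08700516e-03,  1.62709012e+02]), 'force': array([-0.1130836 , -0.66548447,  0.37545744]), 'wrist_torque': array([0.03372451, 0.00237772, 0.03970238]), 'grasp_force': 0.0, 'grip_width': 0.08718839974604728}
396.5815284778545 [ 1.35436894 -0.50365925  0.95476802] [-130.14, -0.1, 58.21]
450.6045641586597 [0.15583268 0.00425928 1.58899846] [-167.37, -0.37, -86.85]
```

View pics/s.png

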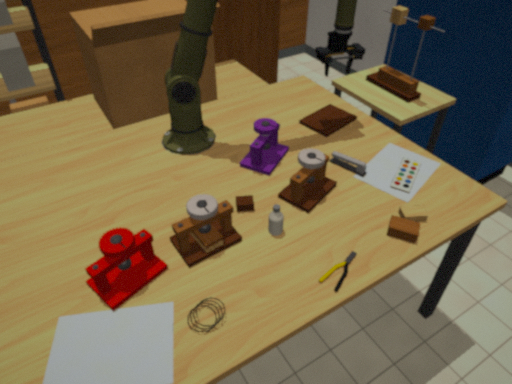

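View pics/t.png

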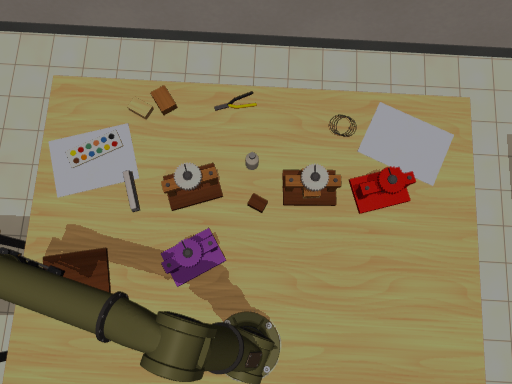

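Two wooden presses: one at top-view (315,178) / scene (203,225), the other at top (187,180) / scene (312,178). Red (393,180) and purple (187,253) presses are excluded. A light-wood block seems to be in the first one; I'll check that with a crop and measure.

```bash
sed -i "s/^def pts/from scipy.spatial.transform import Rotation as Ro\ndef pts/; s/np.array(c\['rotation'\]).T/Ro.from_euler('xyz',c['rotation'],degrees=True).as_matrix().T/" h.py
python3 - <<'E'
from h import *
import pickle
a,b=pickle.load(open('c0.pkl','rb'))
k=lambda im,x,y,w=45:cv2.resize(im[y-w:y+w,x-w:x+w],(400,400),interpolation=cv2.INTER_CUBIC)
save('crop.png',np.vstack([np.hstack([k(a['frame'],205,225),k(a['frame'],310,178)]),])[:400])
save('crop2.png',np.hstack([k(b['frame'],313,182,36),k(b['frame'],190,182,36)]))
for n,c,l in(('s',a,[(203,205),(312,157),(245,203),(276,222)]),('t',b,[(315,178),(187,176),(258,203),(252,160),(320,195),(131,190),(393,180),(187,253)])):
    P=pts(c)
    for u,v in l: print(n,u,v,np.round(P[v,u],3))
P=pts(b)
# wheel masks: height 0.14..0.175 within window
for u,v in((315,178),(187,176)):
    w=P[v-25:v+25,u-25:u+25].reshape(-1,3); h=w[(w[:,2]>.135)&(w[:,2]<.2)]
    (cx,cy),r=cv2.minEnclosingCircle(h[:,:2].astype(np.float32)); print('wheel',cx,cy,r,np.median(h[:,2]),len(h))
    h=w[(w[:,2]>.1)&(w[:,2]<.13)];print('beam',cv2.minAreaRect(h[:,:2].astype(np.float32)))
    h=w[(w[:,2]>.01)&(w[:,2]<.03)];print('base',cv2.minAreaRect(h[:,:2].astype(np.float32)))
E
```

```text
s 203 205 [ 0.57  -0.192  0.164]
s 312 157 [0.552 0.219 0.165]
s 245 203 [ 0.502 -0.013  0.03 ]
s 276 222 [0.657 0.007 0.063]
t 315 178 [ 0.55  -0.195  0.162]
t 187 176 [0.531 0.223 0.168]
t 258 203 [ 0.482 -0.014  0.037]
t 252 160 [0.623 0.015 0.086]
t 320 195 [ 0.52  -0.23   0.052]
t 131 190 [0.501 0.432 0.051]
t 393 180 [ 0.556 -0.449  0.169]
t 187 253 [0.282 0.201 0.169]
wheel 0.5561445951461792 -0.1936676800251007 0.04666658490896225 0.16034657138588315 601
beam ((0.5555058121681213, -0.20104792714118958), (0.039845168590545654, 0.1686176210641861), 2.7800800800323486)
base ((0.5886752605438232, -0.20903922617435455), (0.17988835275173187, 0.17149178683757782), 2.881776809692383)
wheel 0.5368123650550842 0.2242160588502884 0.04670940712094307 0.15970583286173423 597
beam ((0.5341739058494568, 0.22938179969787598), (0.04252244904637337, 0.17645227909088135), 19.23196792602539)
base ((0.5667966604232788, 0.24494940042495728), (0.1720263808965683, 0.1750190407037735), 3.1592071056365967)
```

View pics/crop.png

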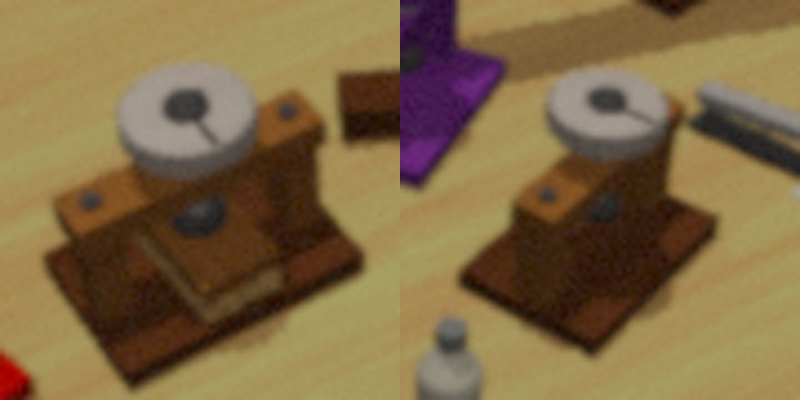

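View pics/crop2.png

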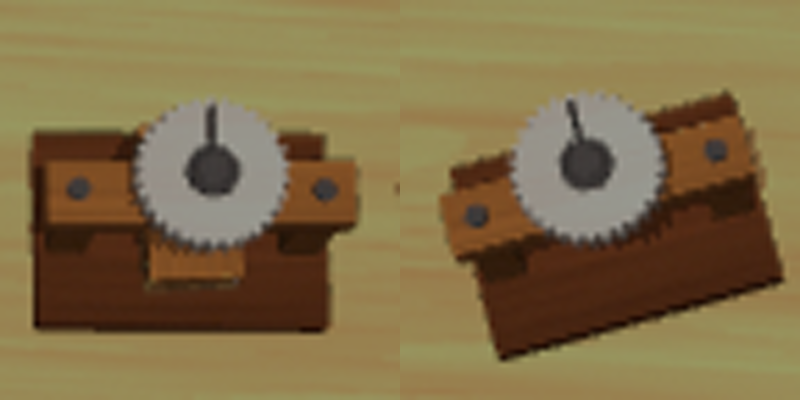

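The crops show the light-edged block under the pad of the press at scene (203,225) / top (315,178). The one at scene (312,178) / top (187,180) is empty. So the target wheel axis is at about (0.556, -0.195), measured radius 46.7 mm and top at 0.160, which fits the sizes given. Its mark points to +x.

Plan: keep the fingers shut and pointing down, set one corner of the fingertips between two ribs, and circle the axis while the tool turns with the wheel.

```bash
cat >> h.py <<'E'
def togo(pos,yaw,p0=None,yaw0=None):
    "row values for a tool-down target, from given (or measured) pose"
    o=get_obs(); p0=o['tool_pos'] if p0 is None else np.array(p0); yaw0=o['tool_rot'][2] if yaw0 is None else yaw0
    R=Ro.from_euler('xyz',[180,0,yaw0],degrees=True)
    s=R.inv().apply(np.array(pos)-p0)/.3
    w=-((yaw-yaw0))/180
    print('p0',np.round(p0,4),round(yaw0,1),'row',np.round(s,3),'wz',round(w,3)); return np.array(pos),yaw
E
python3 - <<'E'
from h import *
a=togo([.45,.43,.27],100)
b=togo([.61,.16,.27],30,*a)
c=togo([.5735,-.117,.22],-45,*b)
E
```

```text
p0 [0.1931 0.6201 0.2216] 162.7 row [-1.006 -0.351 -0.161] wz 0.348
p0 [0.45 0.43 0.27] 100 row [-0.979  0.369  0.   ] wz 0.389
p0 [0.61 0.16 0.27] 30 row [-0.567  0.739  0.167] wz 0.417
```

>>> servo_tool([
  [[-0.5,-0.18,-0.16,0,0,0.15,0],[-0.5,-0.18,-0.16,0,0,0.15,0],[-0.98,-0.35,-0.16,0,0,0.35,0],[-0.98,-0.35,-0.16,0,0,0.35,0],[-0.98,-0.35,-0.16,0,0,0.35,0],[-0.98,-0.35,-0.16,0,0,0.35,0],[-0.98,-0.35,-0.16,0,0,0.35,0],[-0.98,-0.35,-0.16,0,0,0.35,0],[-0.98,-0.35,-0.16,0,0,0.35,0],[-0.98,-0.35,-0.16,0,0,0.35,0],[-0.98,-0.35,-0.16,0,0,0.35,0],[-0.98,-0.35,-0.16,0,0,0.35,0]],
])

```text
time_s: 1.1
tool_pos: [0.4411, 0.4342, 0.27]
tool_rot: [-179.9, -0.0, 100.0]
force: [0.5, -0.1, -0.2]
grip_width: 0.0147
grasp_force: 0.0
```

>>> servo_tool([
  [[-0.98,0.37,0,0,0,0.39,0],[-0.98,0.37,0,0,0,0.39,0],[-0.98,0.37,0,0,0,0.39,0],[-0.98,0.37,0,0,0,0.39,0],[-0.98,0.37,0,0,0,0.39,0],[-0.98,0.37,0,0,0,0.39,0],[-0.98,0.37,0,0,0,0.39,0],[-0.98,0.37,0,0,0,0.39,0],[-0.98,0.37,0,0,0,0.39,0],[-0.98,0.37,0,0,0,0.39,0],[-0.98,0.37,0,0,0,0.39,0],[-0.98,0.37,0,0,0,0.39,0]],
])

```text
time_s: 2.1
tool_pos: [0.6011, 0.1636, 0.2702]
tool_rot: [-180.0, 0.0, 29.9]
force: [0.1, -0.1, -0.4]
grip_width: 0.0005
grasp_force: 0.0
```

Run:
```python
from h import *
o=get_obs();print(o['tool_pos'],o['tool_rot'],o['qpos'],o['grip_width'])
togo([.5735,-.117,.22],-45)
```

```text
[0.60109712 0.16361825 0.27021647] [-1.79963124e+02  2.65645902e-02  2.98962531e+01] [-42.54348542  15.1140818   30.7735453   84.12332256  -7.7534755
  82.91345388 -71.78563759] 0.0005103015767662426
p0 [0.6011 0.1636 0.2702] 29.9 row [-0.546  0.765  0.167] wz 0.416
```

>>> servo_tool([
  [[-0.55,0.76,0,0,0,0.416,0],[-0.55,0.76,0,0,0,0.416,0],[-0.55,0.76,0,0,0,0.416,0],[-0.55,0.76,0,0,0,0.416,0],[-0.55,0.76,0,0,0,0.416,0],[-0.55,0.76,0,0,0,0.416,0],[-0.55,0.76,0,0,0,0.416,0],[-0.55,0.76,0.16,0,0,0.416,0],[-0.55,0.76,0.16,0,0,0.416,0],[-0.55,0.76,0.16,0,0,0.416,0],[-0.55,0.76,0.16,0,0,0.416,0],[-0.55,0.76,0.16,0,0,0.416,0]],
])

```text
time_s: 3.1
tool_pos: [0.5704, -0.1164, 0.2221]
tool_rot: [180.0, 0.0, -45.1]
force: [-0.1, 0.9, 0.1]
grip_width: 0.0002
grasp_force: 0.0
```

Run:
```python
from h import *
o=get_obs();print(o['tool_pos'],o['tool_rot'],o['qpos'],o['force'])
w=eyes.read_camera('wrist');save('w.png',w['frame']);print(w['fx'],w['cx'],w['cy'],np.round(w['mount'],3))
```

```text
[ 0.57043675 -0.11640257  0.22214951] [ 1.79985816e+02  4.17932348e-02 -4.51335212e+01] [ -32.52346918   12.92222657   48.36214564   94.63325854   -9.88816734
   76.93311633 -117.7614348 ] [-0.06939486  0.885308    0.0739901 ]
297.3186396354542 258.2657196820923 196.36170567382538 [[-0.001 -0.953 -0.302  0.083]
 [ 1.    -0.001  0.    -0.   ]
 [-0.    -0.302  0.953 -0.162]
 [ 0.     0.     0.     1.   ]]
```

View pics/w.png

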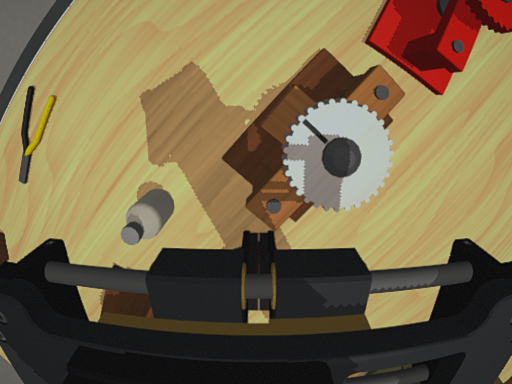

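The wrist view shows the wheel at about (340,155) with its mark at (315,130), and the slim closed fingertips at (260,240). I'll measure the wheel axis and the fingertip width from this view.

Run:
```python
from h import *
o=get_obs(); w=eyes.read_camera('wrist');d=w['depth'];v,u=np.mgrid[:384,:512]
x=(u-w['cx'])/w['fx'];y=(v-w['cy'])/w['fy'];r=np.hypot(x,y)+1e-9
ray=np.stack([x/r*np.tan(r),y/r*np.tan(r),np.ones_like(r)],-1)
M=np.array(w['mount']);T=(ray*d[...,None])@M[:3,:3].T+M[:3,3]
R=Ro.from_euler('xyz',o['tool_rot'],degrees=True)
W=R.apply(T.reshape(-1,3)).reshape(T.shape)+o['tool_pos']
m=(d>0)&(W[...,2]>.148)&(W[...,2]<.17)&(np.hypot(W[...,0]-.556,W[...,1]+.195)<.07)
P=W[m];(cx,cy),rr=cv2.minEnclosingCircle(P[:,:2].astype(np.float32));print('wheel',cx,cy,rr,np.median(P[:,2]),P[:,2].max(),m.sum())
m2=m&(r>0)&(W[...,2]>.162);print('hub',W[m2].mean(0),m2.sum(),W[(np.hypot(W[...,0]-cx,W[...,1]-cy)<.012)][:,2].max())
for k in(.002,.008,.015,.03,.045):
    f=(d>0)&(abs(T[...,2]+k)<.004)&(abs(T[...,0])<.03)&(abs(T[...,1])<.04)
    if f.sum():print(k,T[f].min(0).round(4),T[f].max(0).round(4),f.sum())
```

```text
wheel 0.5561054348945618 -0.19295324385166168 0.04647331312298775 0.16008700029478135 0.16998237730358523 9336
hub [ 0.55820294 -0.19295498  0.16696167] 1220 0.3364584292741965
0.002 [ 0.0081 -0.0094 -0.006 ] [0.0109 0.0089 0.0002] 134
0.008 [ 0.008  -0.0093 -0.0119] [ 0.0109  0.0087 -0.004 ] 194
0.015 [ 0.0085 -0.0095 -0.0189] [ 0.0113  0.0088 -0.011 ] 186
0.03 [ 0.0051 -0.0078 -0.0339] [ 0.0112  0.0071 -0.026 ] 214
0.045 [-0.0109 -0.0062 -0.049 ] [ 0.0111  0.0055 -0.041 ] 243
```

Run:
```python
from h import *
print(get_obs()['tool_pos'])
togo([.556,-.123,.133],-45)
```

```text
[ 0.57064507 -0.11665181  0.22254079]
p0 [ 0.5706 -0.1167  0.2225] -45.0 row [-0.02   0.049  0.298] wz -0.0
```

>>> servo_tool([
  [[-0.02,0.049,0,0,0,0,0],[-0.02,0.049,0.1,0,0,0,0],[-0.02,0.049,0.2,0,0,0,0],[-0.02,0.049,0.298,0,0,0,0],[-0.02,0.049,0.298,0,0,0,0],[-0.02,0.049,0.298,0,0,0,0]],
])

```text
time_s: 3.7
tool_pos: [0.555, -0.1233, 0.1326]
tool_rot: [179.9, 0.1, -45.2]
force: [-0.1, 0.3, 0.8]
grip_width: 0.0004
grasp_force: 0.0
```

Run:
```python
from h import *
print(get_obs()['tool_pos'],get_obs()['qpos'])
for r in(.061,.0595,.058):togo([.556,-.193+r,.133],-45)
```

```text
[ 0.55495112 -0.12327384  0.13255037] [ -31.0592272    15.67687755   47.59816732  102.81987037  -12.46227699
   67.10719635 -114.82379729]
p0 [ 0.555  -0.1233  0.1326] -45.2 row [ 0.023  0.018 -0.001] wz -0.001
p0 [ 0.555  -0.1233  0.1326] -45.2 row [ 0.027  0.022 -0.001] wz -0.001
p0 [ 0.555  -0.1233  0.1326] -45.2 row [ 0.03   0.025 -0.001] wz -0.001
```

>>> servo_tool([
  [[0.01,0.008,0,0,0,0,0],[0.018,0.013,0,0,0,0,0],[0.023,0.018,0,0,0,0,0],[0.025,0.02,0,0,0,0,0],[0.027,0.022,0,0,0,0,0],[0.028,0.023,0,0,0,0,0]],
])

```text
time_s: 4.2
tool_pos: [0.5574, -0.1339, 0.1339]
tool_rot: [-179.9, 0.0, -45.3]
force: [0.3, 2.8, 1.8]
grip_width: 0.0003
grasp_force: 1.1
```

>>> servo_tool([
  [[0.002,0.002,0,0,0,0,0],[0.003,0.003,0,0,0,0,0],[0.003,0.003,0,0,0,0,0]],
])

```text
time_s: 4.45
tool_pos: [0.557, -0.1342, 0.1333]
tool_rot: [-179.9, 0.1, -45.3]
force: [-0.1, 6.0, 3.6]
grip_width: 0.0004
grasp_force: 2.2
```

Run:
```python
from h import *
o=get_obs();print(o['tool_pos'],o['force'],o['tool_rot'])
c=np.array([.556,-.193,o['tool_pos'][2]])
cc=Ro.from_euler('xyz',o['tool_rot'],degrees=True).inv().apply(c-o['tool_pos']);print('c tool mm',cc*1e3,np.hypot(*cc[:2]))
# generic arc rows with c=r*(cos45,sin45)
for r in(.0575,):
  for n in range(1,13):
    t=np.radians(-5*n);c=r*np.array([.7071,.7071]);R=np.array([[np.cos(t),-np.sin(t)],[np.sin(t),np.cos(t)]])
    s=(c-R@c)/.3;print([round(s[0],4),round(s[1],4),0,0,0,round(t/np.pi,4),0],end=', ')
```

```text
[ 0.55696789 -0.13418401  0.13329862] [-0.05795507  5.99238584  3.60721885] [-1.79908634e+02  9.80771848e-02 -4.52962891e+01]
c tool mm [41.12278095 42.06132359 -0.13746575] 0.0588237881739781
[np.float64(-0.0113), np.float64(0.0123), 0, 0, 0, np.float64(-0.0278), 0], [np.float64(-0.0215), np.float64(0.0256), 0, 0, 0, np.float64(-0.0556), 0], [np.float64(-0.0305), np.float64(0.0397), 0, 0, 0, np.float64(-0.0833), 0], [np.float64(-0.0382), np.float64(0.0545), 0, 0, 0, np.float64(-0.1111), 0], [np.float64(-0.0446), np.float64(0.07), 0, 0, 0, np.float64(-0.1389), 0], [np.float64(-0.0496), np.float64(0.0859), 0, 0, 0, np.float64(-0.1667), 0], [np.float64(-0.0532), np.float64(0.1022), 0, 0, 0, np.float64(-0.1944), 0], [np.float64(-0.0554), np.float64(0.1188), 0, 0, 0, np.float64(-0.2222), 0], [np.float64(-0.0561), np.float64(0.1355), 0, 0, 0, np.float64(-0.25), 0], [np.float64(-0.0554), np.float64(0.1522), 0, 0, 0, np.float64(-0.2778), 0], [np.float64(-0.0532), np.float64(0.1688), 0, 0, 0, np.float64(-0.3056), 0], [np.float64(-0.0496), np.float64(0.1851), 0, 0, 0, np.float64(-0.3333), 0],
```

>>> servo_tool([
  [[-0.0055,0.006,0,0,0,-0.014,0],[-0.0113,0.0123,0,0,0,-0.0278,0],[-0.0165,0.0188,0,0,0,-0.0417,0],[-0.0215,0.0256,0,0,0,-0.0556,0],[-0.0262,0.0325,0,0,0,-0.0694,0],[-0.0305,0.0397,0,0,0,-0.0833,0],[-0.0345,0.047,0,0,0,-0.0972,0],[-0.0382,0.0545,0,0,0,-0.1111,0]],
])

```text
time_s: 5.12
tool_pos: [0.5373, -0.1395, 0.1331]
tool_rot: [180.0, -0.1, -25.2]
force: [0.7, 1.5, 0.2]
grip_width: 0.0005
grasp_force: 1.0
```

```bash
cat >> h.py <<'E'
C=np.array([.556,-.193])
def stat():
    o=get_obs();p=o['tool_pos'][:2]-C;r=np.hypot(*p);e=p/r;f=o['force'][:2]
    phi=np.degrees(np.arctan2(p[1],p[0]))
    print('t',round(o['time_s'],2),'r',round(r*1e3,1),'phi',round(phi,1),'yaw',round(o['tool_rot'][2],1),'z',round(o['tool_pos'][2],4),'Frad',round(f@e,1),'Ftan',round(f@[-e[1],e[0]],1),'q',o['qpos'].round(0))
def mark(name=None):
    "wheel angle of mark from top camera"
    c=eyes.read_camera('top');P=pts(c);g=c['frame'].max(-1).astype(int)
    dd=P[...,:2]-C;r=np.hypot(dd[...,0],dd[...,1]);m=(r>.022)&(r<.040)&(P[...,2]>.15)&(P[...,2]<.18)
    q=m&(g<np.median(g[m])*.7)
    a=np.degrees(np.arctan2(dd[...,1],dd[...,0]))
    print('seen',m.sum(),'dark',q.sum(),'angles',np.sort(a[q]).round(0))
    if name: save(name,cv2.resize(c['frame'][130:230,265:365],(500,500),interpolation=cv2.INTER_CUBIC))
E
python3 -c "
from h import *
stat();mark()"
```

```text
t 5.12 r 56.7 phi 109.3 yaw -25.2 z 0.1331 Frad 1.2 Ftan -1.1 q [-28.  13.  45. 105. -10.  66. -95.]
seen 61 dark 2 angles [-151. -112.]
```

>>> servo_tool([
  [[-0.0113,0.0123,0,0,0,-0.0278,0],[-0.0215,0.0256,0,0,0,-0.0556,0],[-0.0305,0.0397,0,0,0,-0.0833,0],[-0.0382,0.0545,0,0,0,-0.1111,0],[-0.0446,0.07,0,0,0,-0.1389,0],[-0.0496,0.0859,0,0,0,-0.1667,0],[-0.0532,0.1022,0,0,0,-0.1944,0],[-0.0554,0.1188,0,0,0,-0.2222,0]],
])

```text
time_s: 5.83
tool_pos: [0.5067, -0.1643, 0.1333]
tool_rot: [-180.0, -0.0, 14.8]
force: [-0.1, 2.9, 2.1]
grip_width: 0.0003
grasp_force: 1.3
```

```bash
cat >> h.py <<'E'
def wmark(name=None):
    o=get_obs(); w=eyes.read_camera('wrist');d=w['depth'];v,u=np.mgrid[:384,:512]
    x=(u-w['cx'])/w['fx'];y=(v-w['cy'])/w['fy'];r=np.hypot(x,y)+1e-9
    ray=np.stack([x/r*np.tan(r),y/r*np.tan(r),np.ones_like(r)],-1)
    M=np.array(w['mount']);T=(ray*d[...,None])@M[:3,:3].T+M[:3,3]
    W=Ro.from_euler('xyz',o['tool_rot'],degrees=True).apply(T.reshape(-1,3)).reshape(T.shape)+o['tool_pos']
    dd=W[...,:2]-C;rr=np.hypot(dd[...,0],dd[...,1]);m=(d>0)&(rr>.024)&(rr<.040)&(W[...,2]>.152)&(W[...,2]<.18)
    g=w['frame'].max(-1).astype(int);q=m&(g<70);a=np.degrees(np.arctan2(dd[...,1],dd[...,0]))
    z=np.exp(1j*np.radians(a[q]));h,_=np.histogram(a[q],np.arange(-180,181,10))
    print('seen',m.sum(),'dark',q.sum(),{int(k*10-180):int(h[k]) for k in np.nonzero(h)[0]},'z',np.median(W[m][:,2]).round(4))
    if name: save(name,w['frame'])
E
python3 -c "
from h import *
stat();wmark('w2.png')"
```

```text
t 5.83 r 57.0 phi 149.8 yaw 14.8 z 0.1333 Frad 1.5 Ftan -2.4 q [-23.   9.  42. 108.  -7.  66. -54.]
seen 10411 dark 261 {50: 249, 60: 12} z 0.1606
```

View pics/w2.png

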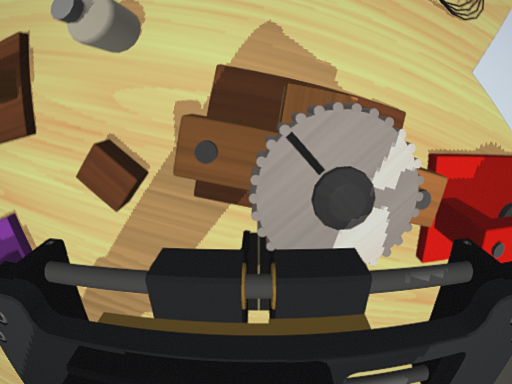

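The wrist view shows the fingertip at (258,240) seated between ribs, and the mark at (305,153), about 57° round. The wheel follows the finger, so I'm continuing.

>>> servo_tool([
  [[-0.0113,0.0123,0,0,0,-0.0278,0],[-0.0215,0.0256,0,0,0,-0.0556,0],[-0.0305,0.0397,0,0,0,-0.0833,0],[-0.0382,0.0545,0,0,0,-0.1111,0],[-0.0446,0.07,0,0,0,-0.1389,0],[-0.0496,0.0859,0,0,0,-0.1667,0],[-0.0532,0.1022,0,0,0,-0.1944,0],[-0.0554,0.1188,0,0,0,-0.2222,0],[-0.0561,0.1355,0,0,0,-0.25,0],[-0.0554,0.1522,0,0,0,-0.2778,0],[-0.0532,0.1688,0,0,0,-0.3056,0],[-0.0496,0.1851,0,0,0,-0.3333,0]],
])

```text
time_s: 6.88
tool_pos: [0.5056, -0.2224, 0.133]
tool_rot: [-179.9, 0.0, 74.7]
force: [-1.3, 1.5, 2.4]
grip_width: 0.0002
grasp_force: 1.3
```

```bash
python3 -c "
from h import *
stat();wmark()"
```

```text
t 6.88 r 58.4 phi -149.7 yaw 74.7 z 0.133 Frad 0.4 Ftan -2.0 q [-13.  12.  38. 105.  -8.  66.  12.]
seen 10626 dark 267 {110: 242, 120: 25} z 0.1613
```

>>> servo_tool([
  [[-0.0093,0.0143,0,0,0,-0.0278,0],[-0.0185,0.0276,0,0,0,-0.0556,0],[-0.0275,0.0417,0,0,0,-0.0833,0],[-0.0352,0.0565,0,0,0,-0.1111,0],[-0.041,0.0715,0,0,0,-0.1389,0],[-0.046,0.087,0,0,0,-0.1667,0],[-0.0495,0.103,0,0,0,-0.1944,0],[-0.052,0.119,0,0,0,-0.2222,0],[-0.0528,0.1355,0,0,0,-0.25,0],[-0.052,0.152,0,0,0,-0.2778,0],[-0.0502,0.168,0,0,0,-0.3056,0],[-0.0468,0.1835,0,0,0,-0.3333,0]],
])

```text
time_s: 7.93
tool_pos: [0.5549, -0.2522, 0.1334]
tool_rot: [-179.8, 0.1, 134.5]
force: [-1.8, -2.5, 3.2]
grip_width: 0.0005
grasp_force: 1.6
```

```bash
python3 -c "
from h import *
stat();wmark()"
```

```text
t 7.93 r 59.2 phi -91.0 yaw 134.5 z 0.1334 Frad 2.5 Ftan -1.8 q [-3. 18. 29. 97. -9. 68. 74.]
seen 10565 dark 269 {-180: 9, 170: 260} z 0.1619
```

>>> servo_tool([
  [[-0.0108,0.0128,0,0,0,-0.0278,0],[-0.0205,0.0266,0,0,0,-0.0556,0],[-0.0293,0.0405,0,0,0,-0.0833,0],[-0.037,0.055,0,0,0,-0.1111,0],[-0.0436,0.07,0,0,0,-0.1389,0],[-0.0488,0.0859,0,0,0,-0.1667,0],[-0.0526,0.1022,0,0,0,-0.1944,0],[-0.055,0.1188,0,0,0,-0.2222,0],[-0.0558,0.1355,0,0,0,-0.25,0],[-0.0552,0.1522,0,0,0,-0.2778,0]],
])

```text
time_s: 8.82
tool_pos: [0.6003, -0.2322, 0.1339]
tool_rot: [-179.8, 0.1, -175.5]
force: [0.3, -3.9, 3.4]
grip_width: 0.0006
grasp_force: 1.8
```

```bash
sed -i 's/^C=.*/C=np.array([.556,-.194])/' h.py
python3 - <<'E'
from h import *
stat();wmark()
r=.072;c=r*np.array([.7071,.7071])
for n in range(1,13):
    t=np.radians(7*n);R=np.array([[np.cos(t),-np.sin(t)],[np.sin(t),np.cos(t)]])
    s=(c-R@c)/.3;print(n,(round(s[0],3)),round(s[1],3),round(t/np.pi,3))
E
```

```text
t 8.82 r 58.5 phi -40.8 yaw -175.5 z 0.1339 Frad 2.8 Ftan -2.8 q [  2.  21.  21.  91.  -8.  69. 119.]
seen 10631 dark 255 {-140: 255} z 0.1625
1 0.022 -0.019 0.039
2 0.046 -0.036 0.078
3 0.072 -0.05 0.117
4 0.1 -0.06 0.156
5 0.128 -0.067 0.194
6 0.157 -0.07 0.233
7 0.186 -0.07 0.272
8 0.215 -0.066 0.311
9 0.244 -0.059 0.35
10 0.271 -0.048 0.389
11 0.297 -0.034 0.428
12 0.321 -0.017 0.467
```

>>> servo_tool([
  [[-0.017,-0.017,0,0,0,0,0],[-0.033,-0.033,0,0,0,0,0],[-0.033,-0.033,0,0,0,0,0]],
])

```text
time_s: 9.12
tool_pos: [0.6108, -0.2398, 0.1325]
tool_rot: [-180.0, -0.0, -175.6]
force: [0.1, -0.2, 0.6]
grip_width: 0.0006
grasp_force: 0.0
```

>>> servo_tool([
  [[0.022,-0.019,0,0,0,0.039,0],[0.046,-0.036,0,0,0,0.078,0],[0.072,-0.05,0,0,0,0.117,0],[0.1,-0.06,0,0,0,0.156,0],[0.128,-0.067,0,0,0,0.194,0],[0.157,-0.07,0,0,0,0.233,0],[0.186,-0.07,0,0,0,0.272,0],[0.215,-0.066,0,0,0,0.311,0],[0.244,-0.059,0,0,0,0.35,0],[0.271,-0.048,0,0,0,0.389,0],[0.297,-0.034,0,0,0,0.428,0],[0.321,-0.017,0,0,0,0.467,0]],
])

```text
time_s: 10.12
tool_pos: [0.5139, -0.2517, 0.1326]
tool_rot: [-179.9, -0.0, 100.0]
force: [0.7, -0.0, -0.1]
grip_width: 0.0005
grasp_force: 0.0
```

>>> servo_tool([
  [[0.022,-0.019,0,0,0,0.039,0],[0.046,-0.036,0,0,0,0.078,0],[0.072,-0.05,0,0,0,0.117,0],[0.1,-0.06,0,0,0,0.156,0],[0.128,-0.067,0,0,0,0.194,0],[0.157,-0.07,0,0,0,0.233,0],[0.186,-0.07,0,0,0,0.272,0],[0.215,-0.066,0,0,0,0.311,0],[0.244,-0.059,0,0,0,0.35,0],[0.271,-0.048,0,0,0,0.389,0],[0.297,-0.034,0,0,0,0.428,0],[0.321,-0.017,0,0,0,0.467,0]],
])

```text
time_s: 11.12
tool_pos: [0.4918, -0.1573, 0.1328]
tool_rot: [-179.9, 0.0, 16.0]
force: [0.4, -1.1, -0.7]
grip_width: 0.0002
grasp_force: 0.0
```

```bash
python3 -c "
from h import *
stat();wmark()"
```

```text
t 11.12 r 73.9 phi 150.2 yaw 16.0 z 0.1328 Frad -0.9 Ftan 0.8 q [-23.   7.  41. 110.  -5.  65. -55.]
seen 11730 dark 168 {-140: 142, -130: 26} z 0.1626
```

>>> servo_tool([
  [[0.022,-0.019,0,0,0,0.039,0],[0.046,-0.036,0,0,0,0.078,0],[0.072,-0.05,0,0,0,0.117,0],[0.1,-0.06,0,0,0,0.156,0],[0.128,-0.067,0,0,0,0.194,0],[0.157,-0.07,0,0,0,0.233,0],[0.186,-0.07,0,0,0,0.272,0],[0.215,-0.066,0,0,0,0.311,0],[0.244,-0.059,0,0,0,0.35,0],[0.271,-0.048,0,0,0,0.389,0],[0.271,-0.048,0,0,0,0.389,0]],
])

```text
time_s: 12.08
tool_pos: [0.5672, -0.1211, 0.1328]
tool_rot: [180.0, -0.1, -53.6]
force: [-0.8, -0.3, 0.5]
grip_width: 0.0004
grasp_force: 0.0
```

```bash
python3 -c "
from h import *
stat()
a=np.radians(79.5)
for r in (.063,.058):togo([C[0]+r*np.cos(a),C[1]+r*np.sin(a),.134],79.5-135)"
```

```text
t 12.08 r 73.7 phi 81.3 yaw -53.6 z 0.1328 Frad -0.4 Ftan 0.7 q [ -30.   17.   46.  101.  -13.   67. -123.]
p0 [ 0.5672 -0.1211  0.1328] -53.6 row [ 0.03   0.021 -0.004] wz 0.01
p0 [ 0.5672 -0.1211  0.1328] -53.6 row [ 0.041  0.033 -0.004] wz 0.01
```

>>> servo_tool([
  [[0.015,0.01,-0.004,0,0,0.01,0],[0.03,0.021,-0.004,0,0,0.01,0],[0.036,0.028,-0.004,0,0,0.01,0],[0.041,0.033,-0.004,0,0,0.01,0],[0.041,0.033,-0.004,0,0,0.01,0]],
])

```text
time_s: 12.5
tool_pos: [0.5656, -0.1362, 0.1346]
tool_rot: [-179.9, 0.1, -55.3]
force: [0.9, 2.9, 0.0]
grip_width: 0.0003
grasp_force: 1.0
```

```bash
python3 -c "
from h import *
stat()"
```

```text
t 12.5 r 58.6 phi 80.6 yaw -55.3 z 0.1346 Frad 3.0 Ftan -0.4 q [ -28.   17.   47.  101.  -14.   68. -123.]
```

>>> servo_tool([
  [[-0.0093,0.0143,0,0,0,-0.0278,0],[-0.0195,0.0276,0,0,0,-0.0556,0],[-0.0285,0.0417,0,0,0,-0.0833,0],[-0.0365,0.0555,0,0,0,-0.1111,0],[-0.0428,0.0705,0,0,0,-0.1389,0],[-0.048,0.0862,0,0,0,-0.1667,0],[-0.0515,0.1022,0,0,0,-0.1944,0],[-0.0537,0.1188,0,0,0,-0.2222,0],[-0.0545,0.1355,0,0,0,-0.25,0],[-0.0537,0.152,0,0,0,-0.2778,0],[-0.0517,0.1685,0,0,0,-0.3056,0],[-0.0482,0.1845,0,0,0,-0.3333,0]],
])

```text
time_s: 13.5
tool_pos: [0.5118, -0.1559, 0.1348]
tool_rot: [-180.0, -0.1, 5.0]
force: [0.6, 1.4, 2.6]
grip_width: 0.0005
grasp_force: 1.4
```

```bash
python3 -c "
from h import *
stat();wmark()"
```

```text
t 13.5 r 58.3 phi 139.3 yaw 5.0 z 0.1348 Frad 0.4 Ftan -1.5 q [-23.   9.  40. 107.  -6.  66. -65.]
seen 10550 dark 195 {-80: 155, -70: 40} z 0.1632
```

Mark is at -75° (about 285°) and following. I'll continue with a slight inward bias.

>>> servo_tool([
  [[-0.0093,0.0143,0,0,0,-0.0278,0],[-0.0185,0.0276,0,0,0,-0.0556,0],[-0.0275,0.0417,0,0,0,-0.0833,0],[-0.0352,0.0565,0,0,0,-0.1111,0],[-0.041,0.0715,0,0,0,-0.1389,0],[-0.046,0.087,0,0,0,-0.1667,0],[-0.0495,0.103,0,0,0,-0.1944,0],[-0.052,0.119,0,0,0,-0.2222,0],[-0.0528,0.1355,0,0,0,-0.25,0],[-0.052,0.152,0,0,0,-0.2778,0],[-0.0502,0.168,0,0,0,-0.3056,0],[-0.0468,0.1835,0,0,0,-0.3333,0]],
])

```text
time_s: 14.55
tool_pos: [0.5011, -0.213, 0.1347]
tool_rot: [-179.9, 0.0, 64.8]
force: [-1.8, 1.1, 3.8]
grip_width: 0.0001
grasp_force: 2.0
```

```bash
python3 -c "
from h import *
stat();wmark()"
```

```text
t 14.55 r 58.1 phi -160.9 yaw 64.8 z 0.1347 Frad 1.3 Ftan -1.7 q [-13.  10.  37. 106.  -7.  66.   1.]
seen 10449 dark 204 {-20: 133, -10: 71} z 0.1638
```

>>> servo_tool([
  [[-0.0108,0.0128,0,0,0,-0.0278,0],[-0.0205,0.0266,0,0,0,-0.0556,0],[-0.0293,0.0405,0,0,0,-0.0833,0],[-0.0365,0.0555,0,0,0,-0.1111,0],[-0.0428,0.0705,0,0,0,-0.1389,0],[-0.048,0.0862,0,0,0,-0.1667,0],[-0.0515,0.1022,0,0,0,-0.1944,0],[-0.0537,0.1188,0,0,0,-0.2222,0],[-0.0545,0.1355,0,0,0,-0.25,0],[-0.0537,0.152,0,0,0,-0.2778,0],[-0.0517,0.1685,0,0,0,-0.3056,0],[-0.0482,0.1845,0,0,0,-0.3333,0]],
])

```text
time_s: 15.6
tool_pos: [0.5453, -0.2514, 0.135]
tool_rot: [-179.9, 0.1, 124.6]
force: [-2.1, -2.0, 3.8]
grip_width: 0.0001
grasp_force: 2.0
```

>>> servo_tool([
  [[-0.0108,0.0128,0,0,0,-0.0278,0],[-0.0205,0.0266,0,0,0,-0.0556,0],[-0.0293,0.0405,0,0,0,-0.0833,0],[-0.0365,0.0555,0,0,0,-0.1111,0],[-0.0428,0.0705,0,0,0,-0.1389,0],[-0.048,0.0862,0,0,0,-0.1667,0],[-0.0515,0.1022,0,0,0,-0.1944,0],[-0.0537,0.1188,0,0,0,-0.2222,0],[-0.0545,0.1355,0,0,0,-0.25,0],[-0.0537,0.152,0,0,0,-0.2778,0],[-0.0517,0.1685,0,0,0,-0.3056,0],[-0.0482,0.1845,0,0,0,-0.3333,0]],
])

```text
time_s: 16.6
tool_pos: [0.6005, -0.2324, 0.1357]
tool_rot: [-179.7, 0.1, -175.4]
force: [0.4, -3.0, 4.7]
grip_width: 0.0004
grasp_force: 2.0
```

```bash
python3 -c "
from h import *
stat();wmark()"
```

```text
t 16.6 r 58.8 phi -40.8 yaw -175.4 z 0.1357 Frad 2.3 Ftan -2.0 q [  3.  21.  19.  91.  -7.  69. 119.]
seen 10722 dark 202 {100: 196, 110: 6} z 0.1651
```

>>> servo_tool([
  [[-0.017,-0.017,0,0,0,0,0],[-0.033,-0.033,0,0,0,0,0],[-0.033,-0.033,0,0,0,0,0]],
])

```text
time_s: 16.9
tool_pos: [0.6108, -0.2396, 0.1336]
tool_rot: [-180.0, -0.0, -175.5]
force: [-0.2, -0.3, -0.1]
grip_width: 0.0006
grasp_force: 0.0
```

>>> servo_tool([
  [[0.022,-0.019,0,0,0,0.039,0],[0.046,-0.036,0,0,0,0.078,0],[0.072,-0.05,0,0,0,0.117,0],[0.1,-0.06,0,0,0,0.156,0],[0.128,-0.067,0,0,0,0.194,0],[0.157,-0.07,0,0,0,0.233,0],[0.186,-0.07,0,0,0,0.272,0],[0.215,-0.066,0,0,0,0.311,0],[0.244,-0.059,0,0,0,0.35,0],[0.271,-0.048,0,0,0,0.389,0],[0.297,-0.034,0,0,0,0.428,0],[0.321,-0.017,0,0,0,0.467,0]],
])

```text
time_s: 17.9
tool_pos: [0.5139, -0.2515, 0.1337]
tool_rot: [-179.9, -0.0, 100.1]
force: [-0.6, 0.5, 0.6]
grip_width: 0.0002
grasp_force: 0.0
```

>>> servo_tool([
  [[0.022,-0.019,0,0,0,0.039,0],[0.046,-0.036,0,0,0,0.078,0],[0.072,-0.05,0,0,0,0.117,0],[0.1,-0.06,0,0,0,0.156,0],[0.128,-0.067,0,0,0,0.194,0],[0.157,-0.07,0,0,0,0.233,0],[0.186,-0.07,0,0,0,0.272,0],[0.215,-0.066,0,0,0,0.311,0],[0.244,-0.059,0,0,0,0.35,0],[0.271,-0.048,0,0,0,0.389,0],[0.297,-0.034,0,0,0,0.428,0],[0.321,-0.017,0,0,0,0.467,0]],
])

```text
time_s: 18.9
tool_pos: [0.4917, -0.1572, 0.1339]
tool_rot: [-179.9, 0.1, 16.1]
force: [0.4, -1.2, 0.1]
grip_width: 0.0004
grasp_force: 0.0
```

>>> servo_tool([
  [[0.022,-0.019,0,0,0,0.039,0],[0.046,-0.036,0,0,0,0.078,0],[0.072,-0.05,0,0,0,0.117,0],[0.1,-0.06,0,0,0,0.156,0],[0.128,-0.067,0,0,0,0.194,0],[0.157,-0.07,0,0,0,0.233,0],[0.186,-0.07,0,0,0,0.272,0],[0.215,-0.066,0,0,0,0.311,0],[0.244,-0.059,0,0,0,0.35,0],[0.271,-0.048,0,0,0,0.389,0],[0.271,-0.048,0,0,0,0.389,0]],
])

```text
time_s: 19.82
tool_pos: [0.567, -0.1206, 0.1338]
tool_rot: [179.9, -0.0, -53.7]
force: [-0.6, 0.1, -0.8]
grip_width: 0.0005
grasp_force: 0.0
```

```bash
python3 -c "
from h import *
stat();wmark()
a=np.radians(79.5)
for r in (.063,.058):togo([C[0]+r*np.cos(a),C[1]+r*np.sin(a),.137],79.5-135)"
```

```text
t 19.82 r 74.2 phi 81.5 yaw -53.7 z 0.1338 Frad 0.1 Ftan 0.6 q [ -28.   16.   44.  101.  -12.   67. -124.]
seen 12138 dark 205 {100: 165, 110: 40} z 0.1652
p0 [ 0.566  -0.1208  0.1338] -53.4 row [ 0.033  0.018 -0.011] wz 0.012
p0 [ 0.566  -0.1208  0.1338] -53.4 row [ 0.044  0.031 -0.011] wz 0.012
```

>>> servo_tool([
  [[0.015,0.01,-0.01,0,0,0.01,0],[0.03,0.02,-0.01,0,0,0.01,0],[0.037,0.028,-0.01,0,0,0.01,0],[0.042,0.033,-0.01,0,0,0.01,0],[0.042,0.033,-0.01,0,0,0.01,0]],
])

```text
time_s: 20.28
tool_pos: [0.5658, -0.1365, 0.1377]
tool_rot: [-179.9, 0.0, -55.3]
force: [1.2, 1.9, 0.8]
grip_width: 0.0003
grasp_force: 0.9
```

>>> servo_tool([
  [[-0.0093,0.0143,0,0,0,-0.0278,0],[-0.0195,0.0276,0,0,0,-0.0556,0],[-0.0285,0.0417,0,0,0,-0.0833,0],[-0.0365,0.0555,0,0,0,-0.1111,0],[-0.0428,0.0705,0,0,0,-0.1389,0],[-0.048,0.0862,0,0,0,-0.1667,0],[-0.0515,0.1022,0,0,0,-0.1944,0],[-0.0537,0.1188,0,0,0,-0.2222,0],[-0.0545,0.1355,0,0,0,-0.25,0],[-0.0537,0.152,0,0,0,-0.2778,0],[-0.0517,0.1685,0,0,0,-0.3056,0],[-0.0482,0.1845,0,0,0,-0.3333,0]],
])

```text
time_s: 21.28
tool_pos: [0.5121, -0.1559, 0.1379]
tool_rot: [-180.0, -0.1, 5.0]
force: [-0.4, 2.0, 2.7]
grip_width: 0.0004
grasp_force: 1.4
```

```bash
python3 -c "
from h import *
stat();wmark()"
```

```text
t 21.28 r 58.1 phi 139.1 yaw 5.0 z 0.1379 Frad 1.6 Ftan -1.3 q [-21.   9.  38. 107.  -6.  66. -66.]
seen 10435 dark 57 {160: 57} z 0.1658
```

Mark is at about 164° (524°), so 196° remain. Repeating the same strokes.

>>> servo_tool([
  [[-0.0093,0.0143,0,0,0,-0.0278,0],[-0.0185,0.0276,0,0,0,-0.0556,0],[-0.0275,0.0417,0,0,0,-0.0833,0],[-0.0352,0.0565,0,0,0,-0.1111,0],[-0.041,0.0715,0,0,0,-0.1389,0],[-0.046,0.087,0,0,0,-0.1667,0],[-0.0495,0.103,0,0,0,-0.1944,0],[-0.052,0.119,0,0,0,-0.2222,0],[-0.0528,0.1355,0,0,0,-0.25,0],[-0.052,0.152,0,0,0,-0.2778,0],[-0.0502,0.168,0,0,0,-0.3056,0],[-0.0468,0.1835,0,0,0,-0.3333,0]],
])

```text
time_s: 22.33
tool_pos: [0.5014, -0.213, 0.1376]
tool_rot: [-179.9, 0.0, 64.8]
force: [-2.4, 1.6, 3.6]
grip_width: 0.0003
grasp_force: 1.9
```

>>> servo_tool([
  [[-0.0108,0.0128,0,0,0,-0.0278,0],[-0.0205,0.0266,0,0,0,-0.0556,0],[-0.0293,0.0405,0,0,0,-0.0833,0],[-0.0365,0.0555,0,0,0,-0.1111,0],[-0.0428,0.0705,0,0,0,-0.1389,0],[-0.048,0.0862,0,0,0,-0.1667,0],[-0.0515,0.1022,0,0,0,-0.1944,0],[-0.0537,0.1188,0,0,0,-0.2222,0],[-0.0545,0.1355,0,0,0,-0.25,0],[-0.0537,0.152,0,0,0,-0.2778,0],[-0.0517,0.1685,0,0,0,-0.3056,0],[-0.0482,0.1845,0,0,0,-0.3333,0]],
])

```text
time_s: 23.33
tool_pos: [0.5453, -0.2513, 0.1378]
tool_rot: [-179.9, 0.1, 124.7]
force: [-2.8, -0.4, 3.1]
grip_width: 0.0002
grasp_force: 1.7
```

>>> servo_tool([
  [[-0.0108,0.0128,0,0,0,-0.0278,0],[-0.0205,0.0266,0,0,0,-0.0556,0],[-0.0293,0.0405,0,0,0,-0.0833,0],[-0.0365,0.0555,0,0,0,-0.1111,0],[-0.0428,0.0705,0,0,0,-0.1389,0],[-0.048,0.0862,0,0,0,-0.1667,0],[-0.0515,0.1022,0,0,0,-0.1944,0],[-0.0537,0.1188,0,0,0,-0.2222,0],[-0.0545,0.1355,0,0,0,-0.25,0],[-0.0537,0.152,0,0,0,-0.2778,0],[-0.0517,0.1685,0,0,0,-0.3056,0],[-0.0482,0.1845,0,0,0,-0.3333,0]],
])

```text
time_s: 24.33
tool_pos: [0.6003, -0.2324, 0.1385]
tool_rot: [-179.8, 0.1, -175.3]
force: [-0.5, -3.1, 3.2]
grip_width: 0.0
grasp_force: 1.8
```

```bash
python3 -c "
from h import *
stat();wmark()"
```

```text
t 24.33 r 58.7 phi -40.9 yaw -175.3 z 0.1385 Frad 1.6 Ftan -2.6 q [  4.  21.  18.  91.  -7.  69. 118.]
seen 10670 dark 47 {-20: 35, -10: 12} z 0.1678
```

Mark is at about -14°, so 15° more and then away.

>>> servo_tool([
  [[-0.0055,0.0065,0,0,0,-0.0139,0],[-0.0108,0.0128,0,0,0,-0.0278,0],[-0.016,0.0195,0,0,0,-0.0417,0],[-0.0205,0.0266,0,0,0,-0.0556,0],[-0.025,0.0335,0,0,0,-0.0694,0],[-0.0293,0.0405,0,0,0,-0.0833,0],[-0.0293,0.0405,0,0,0,-0.0833,0]],
])

```text
time_s: 24.97
tool_pos: [0.6091, -0.2184, 0.1387]
tool_rot: [-179.8, 0.2, -160.4]
force: [3.0, -2.9, 4.0]
grip_width: 0.0007
grasp_force: 2.5
```

>>> servo_tool([
  [[-0.02,-0.02,0,0,0,0,0],[-0.04,-0.04,0,0,0,0,0],[-0.08,-0.08,0,0,0,0,0],[-0.08,-0.08,-0.1,0,0,0,0],[-0.08,-0.08,-0.2,0,0,0,0],[-0.08,-0.08,-0.3,0,0,0,0],[-0.08,-0.08,-0.4,0,0,0,0],[-0.08,-0.08,-0.4,0,0,0,0],[-0.08,-0.08,-0.4,0,0,0,0]],
])

```text
time_s: 25.72
tool_pos: [0.6395, -0.2316, 0.2588]
tool_rot: [-179.9, 0.1, -160.4]
force: [0.1, -0.2, -0.7]
grip_width: 0.0008
grasp_force: 0.0
```

```bash
python3 -c "
from h import *
stat();wmark('w3.png');print(get_obs()['joint_velocities'].round(1))"
```

```text
t 25.72 r 91.6 phi -24.2 yaw -160.4 z 0.2588 Frad 0.1 Ftan -0.1 q [  6.  21.  16.  76.  -6.  83. 131.]
seen 4031 dark 69 {0: 69} z 0.168
[-0.1  0.9 -0.3  2.3  0.1 -0.2  0.3]
```

View pics/w3.png

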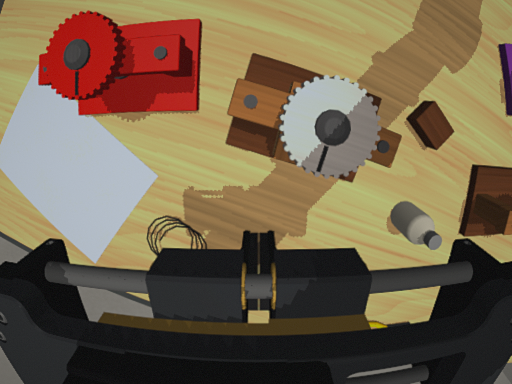

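The mark at (322,160) is perpendicular to the beam again, at 0–10° like the start. The wheel stands 8 mm higher (0.168), so that is two turns. The arm is clear and nothing else has moved.

```bash
python3 -c "
from h import *
print(env.sign_off())"
```

```text
the job is handed in; nothing more can be done
None
```

The loaded press's wheel is loosened by two full turns: its mark is back to within about 10° of its start, and the wheel stands 8 mm higher. The arm is clear, nothing else was touched, and the job is handed in; sign-off gave no verdict.

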